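# Hold a glass stopper over its flask for a fit scan

### The job

Start the hand scanner by squeezing its trigger fully against its spring for a moment and letting it spring back. Then take the oblong-footed glass stopper (not the round one) from the parts tray, lift it up over the top of the white reflector board, and bring it upright over the amber flask, centred on the oblong mouth, turned so that its foot matches the mouth, and about a centimetre above the rim. Touch neither flask nor board, leave the other things where they are, and finish still holding the stopper motionless there for the scan.

Things in the scene. Friction and masses are not known exactly. Their poses are not given: they have to be found in the camera images.
- trigger (a joint): Trigger of the scanner: 0 rad released, 0.20 rad fully squeezed; sprung, it returns by itself. At the squeeze point it needs about 2 N to start and 7 N to reach the stop, and moves about 10 mm towards the grip.
- squeeze (a point): Squeeze point on the fixed hand scanner, 190 mm above the table: between trigger (-x, lens side) and grip (+x). Along x, the front of the released trigger is at -29 mm from it, of the squeezed one at about -19 mm, and the back of the rigid grip at +17 mm. The steel trigger is 18 mm wide and ends 200 mm up, its hinge is 142 mm up; the grip is 30 mm wide and ends 220 mm up. Squeeze from above, closing along x.
- scanner: Grey hand scanner fixed upside down on a bench stand, black grip pointing up, lens towards -x; origin on the table 190 mm below and 9 mm to the lens side of the squeeze point. The grey box reaches 51 mm in front of and 75 mm behind this origin; its top is 135 mm up. It cannot move.
- stopper_fin (a point): Grasp point on the oblong-footed amber glass stopper (about 140 g): centre of its gripping fin, 60 mm above its underside. x along its long side, z up. Fin 40 (x) x 14 (y) mm, 36 to 80 mm up; flange 58 x 44 mm, 28 to 36 mm up; oblong foot 40 x 26 mm, 0 to 28 mm up. Stands upright in one bay of the tray.
- stopper_foot (a point): Centre of the underside of that stopper's foot, same axes as the fin, 60 mm straight below point stopper_fin.
- flask_mouth (a point): Centre of the rim of the amber flask's oblong brass-collared mouth, 150 mm above the table, level. x along the mouth's long side, z up. Opening 50 (x) x 36 (y) mm, rim 70 x 56 mm outside. The stopper may face either way round. The flask's belly is round, 132 mm across, fixed on a round stand 150 mm across.
- board_top (a point): Middle of the top edge of the white reflector board that stands between tray and flask: 180 mm above the table, 200 mm long along x, 8 mm thick along y, fixed.
- tray: Aluminium parts tray, origin at the centre of its underside on the table: 140 (x) x 260 (y) mm, walls 30 mm high and 5 mm thick, floor 5 mm, a wall across the middle makes two bays (at +y and -y), one stopper in each. Fixed.
- flask: The whole flask with its stand, origin at the centre of its underside on the table; same axes as the mouth.
- board: The whole reflector board, origin on the table below the middle of it; its two feet are 50 mm long across it.
- stopper: The whole oblong-footed stopper, origin at the centre of its underside.
- round_stopper_center (a point): The other stopper, not wanted: round foot 32 mm across, round flange 48 mm and ball top; 74 mm tall, point half-way up. Stands in the other bay.
- pan1: Loose round aluminium dish, 72 mm across, 26 mm high; origin under its centre. Bystander.
- pan2: Another such dish. Bystander.
- brush: Loose brush, 160 mm long, lying on the table along its x axis. Bystander.
Not all that is in view belongs to the job. Of the things that look like the scanner, take the one that is nearest to the robot's base at the start.

How it is judged:
On the way, in this order (a step that is already met when the one before it is completed fails the run):
1. the scanner's trigger is squeezed (0.14 of 0.20 rad or more) (value of joint trigger above 0.14 rad), for 0.1 s.
2. the trigger is released and has sprung back (value of joint trigger below 0.04 rad), for 0.1 s.
3. the stopper is held with its foot higher than the board's top edge (z of stopper_foot in the frame of board_top above 0 m and contact force between stopper and the fingers above 0.5 N), for 0.1 s.
4. the stopper hovers over the mouth (z of stopper_foot in the frame of flask_mouth between 0.003 and 0.02 m and horizontal distance between stopper_foot and flask_mouth below 0.007 m and angle between the x axis of stopper_foot and the x axis of flask_mouth, either way round below 0.15 rad and angle between stopper_foot's own z axis and vertical below 0.12 rad and contact force between stopper and the fingers above 0.5 N), for 0.2 s.
At the end, for the whole second after the job is handed in: Stopper held still by the fingers alone: foot 3-20 mm above the rim, within 7 mm of the mouth's centre, long sides parallel within 0.15 rad (either way round), upright within 0.12 rad, nothing else touching it; trigger released; round stopper, dishes, brush within 30 mm of their starts (all of step 4 and linear speed of stopper below 0.02 m/s and angular speed of stopper below 0.2 rad/s and contact force between stopper and flask below 0.1 N and contact force between stopper and board below 0.1 N and contact force between stopper and tray below 0.1 N and contact force between stopper and scanner below 0.1 N and value of joint trigger below 0.04 rad and distance of each of round_stopper_center, pan1, pan2, brush from where it was at the start of the episode below 0.03 m); the arm keeps its last pose, push and grip.
It fails at once if the flask is touched (over 1 N) (contact force between flask and anything else above 1 N).
It fails at once if the reflector board is touched (over 1 N) (contact force between board and anything else above 1 N).
It fails at once if a bystander is moved by more than 30 mm (distance of any of round_stopper_center, pan1, pan2, brush from where it was at the start of the episode above 0.03 m).
It also fails if it takes over 59 s, if anything falls off the work surface, if the arm or the gripper's body presses on something with over 40 N, if the wrist force passes 120 N, or if a joint passes its speed limit or range.

### The arm

A 7-joint arm with a two-finger parallel gripper is mounted at the origin on the work surface. World frame = base frame: x ahead of the robot, y to its left, z up, the work surface at z = 0. Lengths are in m, angles in rad, forces in N, time in s.
With the tool pointing down it reaches from about 0.4 to 0.85 m from the base axis. Payload 10.4 kg.
Tool frame: the origin (TCP) lies midway between the tips of the shut fingers; the grasp point (between the pads) lies 19 mm behind it; z points along the fingers, y is the line along which they close (so a half turn about z gives the same grasp; the last joint's range is limited). The gripper opens to 87 mm and grips with 3 to 60 N. Pads are 19 mm wide; open, the fingers measure 117 mm over their backs; the gripper's body (75 mm by 190 mm) begins 51 mm behind the grasp point.
Start: joints at [1.093, 0.332, -0.065, 1.46, 0.022, 1.35, -0.088], TCP at [0.275, -0.561, 0.223] pointing down, gripper open.
Joint ranges: [-2.6, 2.6], [-0.5, 2.12], [-1.47, 1.34], [0.16, 2.42], [-1.27, 4.41], [0.06, 2.06], [-2.6, 2.6]. Speed limits (rad/s): [2.22, 2.22, 2.79, 2.79, 3.14, 3.14, 3.14].

### API

Orientations are given as a unit quaternion [x, y, z, w].
In Python, from bench import r gives the robot as it stands.
- The arm moves only by the tool arm_command, never from a script. Its argument "moves" is one flat list of numbers, 4 for each row, row after row: the shift along the tool's x, y, z in cm, then the turn about the tool's z in degrees. A call has 1 to 12 rows; each row shifts and turns the commanded pose from where the row before left it, along the tool's axes as they then stand; what a row does not reach is not made up. A row lasts 1/12 s, in which the tool goes at most 41.7 mm and 7.16 degrees, less where a joint would pass 70% of its speed; a pose out of reach is approached as far as the arm can. A call with a gripper value outside its range is refused whole. "fingers" is the opening in per cent of the stroke, from 0 (shut) to 100 (fully open), set as the call begins (left out, the last holds). The fingers move at their own pace and stop on an object; "squeeze" is the grip in N (left out, the last holds). Time passes only in rows, so rows that do not move let the fingers close. It gives the time, the measured TCP pose, the force, the opening and the grip force at its end, in the units of the state.
- r.read_state(): the state, without advancing time (a new reading comes with each control period).
- r.camera(name): name is "scene" or "side" or "wrist"; returns the picture (420x560x3 uint8, red, green, blue); there is no depth.
- r.camera_info(name): a dict with "fx", "fy", "cx", "cy" (pixels), "origin" and "attitude" of the camera in the world. Camera axes: x right, y up, looking along -z (the intrinsics and any distortion apply to the point x, -y, -z); pixel columns grow to the right and rows downward; lengths in m; the calibration is good to about 2 mm. A picture is of the moment at which its call begins: read the wrist's pose just before it. camera_info takes no time and is no camera call; for the wrist camera it gives the pose at the moment of the call.
- r.close_job(): hands the job in; it is judged then, once.
The state is a dict: "time": time; "joint_positions": joint angles; "joint_vel": joint speeds; "joint_torque": joint torques, N m; "ee_pos": TCP position; "eef_rot": TCP orientation; "ft_force": force on the tool from outside, world axes, zero at the start; "torque": the same for the moment, N m; "width": finger opening in m; "grip_force": force on a finger pad.
Only numpy, scipy, OpenCV 4.12 (cv2) and the standard library are available. Lean on these libraries where they do the work, as an engineer would, in place of code of your own. Each camera call takes 0.05 s, during which the arm holds its last target. There are 200 camera calls.

## Working session

There is one attempt and no reset: what is moved stays moved. The work goes in short steps, Python scripts to look and compute and a tool call to move; the robot and the scene stay as the last step left them, time stands still between calls to the robot, and variables do not carry over. Pictures are saved under pics/ and viewed, at most 12 in all, crops included, and the job is handed in when it is done.

Besides the shell and the picture viewer there is one more tool, called after "Request:" as a command line: name --argument value ..., lists and objects as JSON in quotes. arm_command: Moves the arm, as the interface text tells. Its arguments: {"type":"object","properties":{"moves":{"type":"array"},"fingers":{"type":"number"},"squeeze":{"type":"number"}},"required":["moves"]}

```bash
mkdir -p pics; ls
cat > h.py <<'E'
import numpy as np, cv2
from bench import r
from scipy.spatial.transform import Rotation as R
def rot(a):
    a=np.array(a,float)
    return R.from_quat(a).as_matrix() if a.size==4 else a.reshape(3,3)
def ray(info,u,v):
    d=np.array([(u-info['cx'])/info['fx'],-(v-info['cy'])/info['fy'],-1.0])
    return np.array(info['origin'],float),rot(info['attitude'])@d
def onplane(info,u,v,z):
    o,d=ray(info,u,v); return o+d*(z-o[2])/d[2]
def proj(info,p):
    q=rot(info['attitude']).T@(np.array(p)-np.array(info['origin']))
    return info['cx']+info['fx']*q[0]/-q[2], info['cy']-info['fy']*q[1]/-q[2]
def snap(name,fn):
    info=r.camera_info(name); im=r.camera(name); cv2.imwrite('pics/'+fn,im[:,:,::-1]); return info,im
E
python3 - <<'E'
from h import *
for n in ['scene','side','wrist']:
    i,im=snap(n,n+'0.png'); print(n,i)
s=r.read_state();print(s)
E
```

```text
pics
scene {'fx': 381.0103757620153, 'fy': 381.0103757620153, 'cx': 278.98033946926233, 'cy': 215.7222292370784, 'origin': array([ 1.2316385 , -0.14279704,  0.97304241]), 'attitude': array([0.27262822, 0.19054086, 0.52997375, 0.78006144])}
side {'fx': 453.0155241726707, 'fy': 453.0155241726707, 'cx': 275.0099172893546, 'cy': 210.77706758301176, 'origin': array([ 0.04750463, -1.11482322,  0.97667976]), 'attitude': array([ 0.46572478, -0.09874627, -0.17357682,  0.86210249])}
wrist {'fx': 344.5414028564195, 'fy': 344.5414028564195, 'cx': 276.18126382019517, 'cy': 214.79728051871282, 'origin': array([ 0.33614562, -0.53031297,  0.38421394]), 'attitude': array([-0.10979131,  0.06960374, -0.52479154,  0.84124612])}
{'time': 0.15, 'joint_positions': array([ 1.09335514,  0.33271762, -0.06471368,  1.46072231,  0.02160957,
        1.34986968, -0.08847689]), 'joint_vel': array([-2.76464628e-05, -1.48351914e-03, -2.10064479e-03, -1.71921677e-03,
        2.76804936e-03,  4.84420362e-04,  1.98689279e-03]), 'joint_torque': array([ 9.83060613e-05, -6.23630834e+01,  2.47181905e-02, -3.90141284e+01,
       -6.14039367e-02,  3.73126043e-02,  9.31304885e-05]), 'ee_pos': array([ 0.27446097, -0.56120997,  0.22195486]), 'eef_rot': array([ 9.74244929e-01,  2.25491811e-01, -1.37723495e-04, -4.91684701e-04]), 'ft_force': array([ 0.31904199, -0.20487082,  0.24163045]), 'torque': array([-0.02339934,  0.03157245, -0.04827683]), 'grip_force': 0.0, 'width': 0.0875077613118331}
```

View pics/scene0.png

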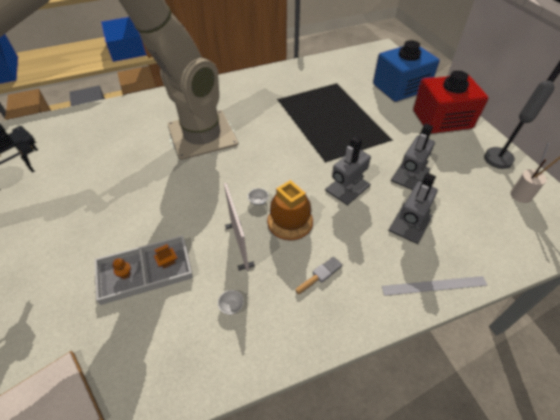

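View pics/side0.png

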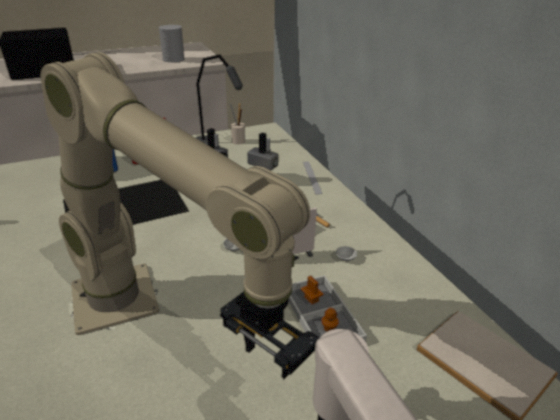

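The scene view shows three scanner look-alikes at (350,170), (416,155) and (418,205). The flask mouth is at (291,193), the board runs from (228,190) to (243,265), and the tray holds the round stopper at (121,266) and the oblong one at (165,256). The dishes are at (258,198) and (232,302), the brush at (320,275). Next I compare distances and take a close crop.

Run:
```python
from h import *
i=r.camera_info('scene'); im=cv2.imread('pics/scene0.png')
for n,u,v,z in [('scA grip',355,147,.22),('scB grip',426,132,.22),('scC grip',429,184,.22),('mouth',291,193,.15),('fin',165,250,.085),('round',121,262,.07),('board a',228,187,.18),('board b',243,264,.18),('dish1',258,195,.026),('dish2',232,298,.026),('brush',320,275,.01)]:
    p=onplane(i,u,v,z); print(n,p.round(3),np.hypot(*p[:2]).round(3))
c=cv2.resize(im[120:280,215:445],None,fx=3.4,fy=3.4,interpolation=cv2.INTER_CUBIC); cv2.imwrite('pics/c1.png',c)
```

```text
scA grip [0.505 0.378 0.22 ] 0.631
scB grip [0.525 0.613 0.22 ] 0.807
scC grip [0.713 0.491 0.22 ] 0.866
mouth [0.546 0.157 0.15 ] 0.568
fin [ 0.559 -0.229  0.085] 0.604
round [ 0.542 -0.352  0.07 ] 0.647
board a [ 0.483 -0.012  0.18 ] 0.483
board b [ 0.742 -0.051  0.18 ] 0.744
dish1 [0.41  0.096 0.026] 0.421
dish2 [ 0.739 -0.095  0.026] 0.745
brush [0.755 0.163 0.01 ] 0.772
```

View pics/c1.png

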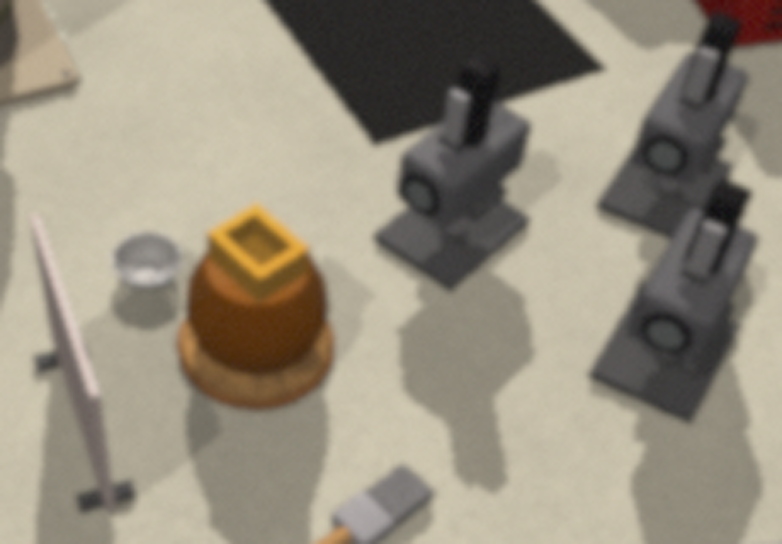

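Run:
```python
from h import *
i=r.camera_info('scene')
P=lambda a,z:onplane(i,215+a[0]/3.4,120+a[1]/3.4,z)
def seg(n,a,b,z):
    a,b=P(a,z),P(b,z);d=b-a;print(n,a.round(3),b.round(3),'len',np.linalg.norm(d).round(3),'ang',np.degrees(np.arctan2(d[1],d[0])).round(1),'mid',((a+b)/2).round(3))
seg('board',(37,218),(98,388),.18)
m=[(210,238),(258,207),(308,245),(262,275)]
for k in range(4): seg('rim%d'%k,m[k],m[(k+1)%4],.15)
print(np.mean([P(q,.15) for q in m],0))
seg('base front',(378,238),(450,287),.012); seg('base side',(450,287),(525,222),.012)
seg('box side top',(460,170),(528,125),.135)
print('grip top',P((483,65),.22),'trig top',P((458,95),.2))
```

```text
board [ 0.47  -0.014  0.18 ] [ 0.658 -0.022  0.18 ] len 0.188 ang -2.3 mid [ 0.564 -0.018  0.18 ]
rim0 [0.519 0.123 0.15 ] [0.501 0.175 0.15 ] len 0.056 ang 109.6 mid [0.51  0.149 0.15 ]
rim1 [0.501 0.175 0.15 ] [0.558 0.198 0.15 ] len 0.062 ang 21.2 mid [0.53  0.187 0.15 ]
rim2 [0.558 0.198 0.15 ] [0.575 0.148 0.15 ] len 0.053 ang -71.4 mid [0.567 0.173 0.15 ]
rim3 [0.575 0.148 0.15 ] [0.519 0.123 0.15 ] len 0.061 ang -155.6 mid [0.547 0.135 0.15 ]
[0.53842173 0.16094005 0.15      ]
base front [0.463 0.324 0.012] [0.548 0.361 0.012] len 0.092 ang 23.4 mid [0.505 0.342 0.012]
base side [0.548 0.361 0.012] [0.499 0.472 0.012] len 0.122 ang 113.7 mid [0.523 0.416 0.012]
box side top [0.513 0.371 0.135] [0.483 0.459 0.135] len 0.093 ang 108.6 mid [0.498 0.415 0.135]
grip top [0.47589717 0.40079523 0.22      ] trig top [0.48369129 0.3747247  0.2       ]
```

Request:
arm_command --moves '[3.5,-1.3,-1.5,0,3.5,-1.3,-1.5,0,3.5,-1.3,-1.5,0,3.5,-1.3,-1.5,0,3.5,-1.3,-1.5,0,3.5,-1.3,-1.5,0,3.5,-1.3,-1.5,0,3.5,-1.3,-1.5,0,3.5,-1.3,-1.5,0,3.5,-1.3,-1.5,0]' --fingers 100

```text
time: 0.98
ee_pos: [0.5327, -0.2895, 0.3732]
eef_rot: [0.974, 0.225, -0.0, 0.0]
ft_force: [0.4, -0.1, 1.0]
width: 0.0868
grip_force: 0.0
```

Run:
```python
from h import *
i,im=snap('wrist','tray.png'); print(i,r.read_state()['ee_pos'])
```

```text
{'fx': 344.5414028564195, 'fy': 344.5414028564195, 'cx': 276.18126382019517, 'cy': 214.79728051871282, 'origin': array([ 0.59434837, -0.25840887,  0.53562471]), 'attitude': array([-0.11014633,  0.06908483, -0.52498456,  0.84112204])} [ 0.53828185 -0.28168652  0.37573765]
```

Request:
arm_command --moves '[1.5,-3.7,0,0,1.5,-3.7,0,0,1.5,-3.7,0,0,1.5,-3.7,0,0,1.5,-3.7,0,0,1.5,-3.7,0,0,1.5,-3.7,0,0,1.5,-3.7,0,0,1.5,-3.7,0,0,1.5,-3.7,0,0,1.5,-3.7,0,0,1.5,-3.7,0,0]'

```text
time: 2.03
ee_pos: [0.4979, 0.1887, 0.3726]
eef_rot: [0.974, 0.225, 0.0, 0.0]
ft_force: [1.1, -0.8, -0.1]
width: 0.0871
grip_force: 0.0
```

```bash
python3 - <<'E'
from h import *
s=r.read_state();print(s['ee_pos'],s['joint_positions'].round(2))
i,im=snap('wrist','mid.png');
E
python3 - <<'E'
import cv2,numpy as np
a=cv2.imread('pics/tray.png');b=cv2.imread('pics/mid.png')
cv2.imwrite('pics/v2.png',cv2.resize(np.hstack([a,b]),(800,300),interpolation=cv2.INTER_AREA))
E
```

```text
[0.49793074 0.18867664 0.37258596] [ 0.13  0.14 -0.65  1.41  0.09  1.62 -1.63]
```

View pics/v2.png

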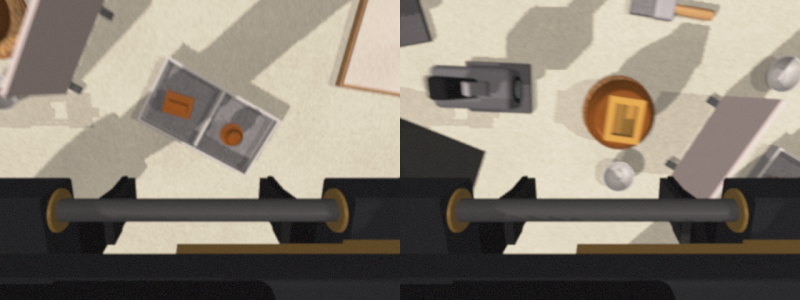

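Left: oblong stopper at about (249,144) full-scale, with its fin slot visible; round one at (325,188). Right: the scanner is at the left edge, about (75,120), and the flask mouth at (315,165).

```bash
cat >> h.py <<'E'
def box(info,mask,z):
    "largest blob -> minAreaRect of its points cast on plane z: centre, long axis angle deg, size"
    cs=cv2.findContours(mask.astype(np.uint8),cv2.RETR_EXTERNAL,cv2.CHAIN_APPROX_NONE)[0]
    c=max(cs,key=cv2.contourArea)[:,0]
    p=np.array([onplane(info,u,v,z)[:2] for u,v in c])
    (cx,cy),(w,h),a=cv2.minAreaRect((p*1000).astype(np.float32))
    if h>w: a+=90;w,h=h,w
    return c.mean(0).round(0),(round(cx/1000,4),round(cy/1000,4)),round((a+90)%180-90,1),(round(w),round(h))
E
python3 - <<'E'
from h import *
i=r.camera_info('wrist'); im=cv2.imread('pics/mid.png'); hsv=cv2.cvtColor(im,cv2.COLOR_BGR2HSV)
for u,v in [(315,165),(300,160),(298,150),(290,180),(330,150),(250,170)]: print(u,v,hsv[v,u])
m=(hsv[...,0]>17)&(hsv[...,0]<30)&(hsv[...,1]>150)&(hsv[...,2]>150); m[260:]=0
print('mouth',box(i,m,.15))
it=dict(i); it['origin']=np.array([0.59434837,-0.25840887,0.53562471]); it['attitude']=np.array([-0.11014633,0.06908483,-0.52498456,0.84112204])
t=cv2.imread('pics/tray.png'); ht=cv2.cvtColor(t,cv2.COLOR_BGR2HSV)
for u,v in [(249,144),(240,150),(255,140),(235,140)]: print(u,v,ht[v,u])
m=(ht[...,0]<18)&(ht[...,1]>150); m[260:]=0; m[:,:180]=0;m[:,290:]=0
print('flange',box(it,m,.041))
a=cv2.resize(im[70:180,10:210],(800,440),interpolation=cv2.INTER_CUBIC); cv2.imwrite('pics/sc.png',a)
E
```

```text
315 165 [ 17 159 172]
300 160 [ 17 163 203]
298 150 [ 18 165 224]
290 180 [ 17 165 225]
330 150 [ 17 163 185]
250 170 [ 19  41 209]
mouth (array([314., 168.]), (0.5312, 0.1708), 18.4, (68, 52))
249 144 [ 12 188 118]
240 150 [ 13 204 151]
255 140 [ 13 195 144]
235 140 [ 12 189 136]
flange (array([249., 146.]), (0.5484, -0.238), -80.6, (55, 41))
```

View pics/sc.png

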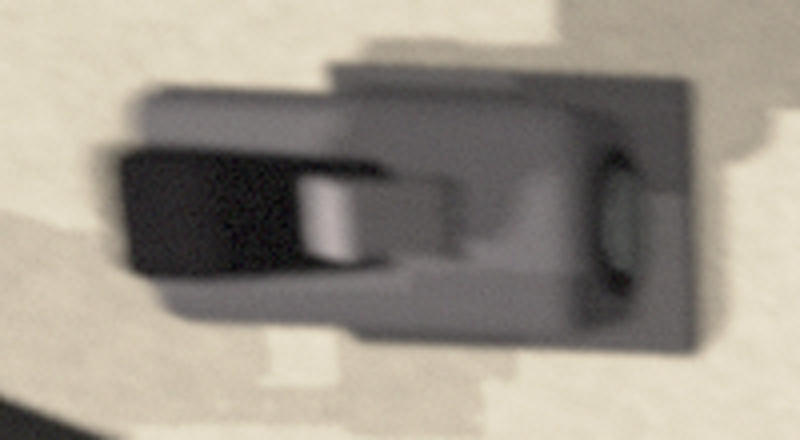

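The crop shows the chosen scanner: black grip left, white trigger top at crop (325,220), full image about (91,125), with its axis nearly along image x. The frame is motion-blurred, so I move next to it, settle and look again.

Request:
arm_command --moves '[-0.2,-3.5,0,0,-0.2,-3.5,0,0,-0.2,-3.5,0,0,-0.2,-3.5,0,0,-0.2,-3.5,0,0,0,0,0,0,0,0,0,0,0,0,0,0,0,0,0,0,0,0,0,0]'

```text
time: 2.92
ee_pos: [0.4136, 0.3387, 0.3724]
eef_rot: [0.975, 0.224, -0.0, 0.0]
ft_force: [0.6, -0.7, 0.3]
width: 0.0872
grip_force: 0.0
```

Run:
```python
from h import *
s=r.read_state();print(s['ee_pos'],s['joint_vel'].round(3))
i,im=snap('wrist','sc2.png'); im=im[:,:,::-1]; hsv=cv2.cvtColor(im,cv2.COLOR_BGR2HSV)
np.save('i_sc2.npy',i,allow_pickle=True)
m=(hsv[...,0]>13)&(hsv[...,0]<30)&(hsv[...,1]>130)&(hsv[...,2]>190); m[260:]=0
if m.sum()>300: print('mouth',box(i,m,.15))
cv2.imwrite('pics/sc2c.png',cv2.resize(im[:270],(800,386),interpolation=cv2.INTER_CUBIC))
```

```text
[0.41359448 0.33866669 0.37235582] [ 0.001 -0.002 -0.004  0.    -0.003  0.    -0.003]
mouth (array([471., 159.]), (0.5337, 0.1581), 17.8, (73, 56))
```

View pics/sc2c.png

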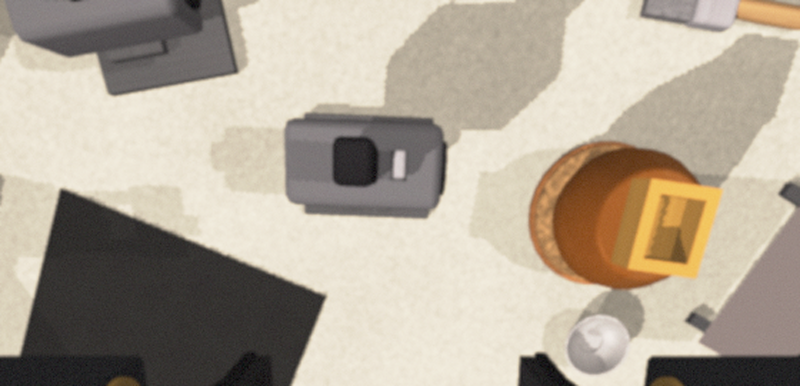

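The settled view shows the black grip top at crop (355,161), the trigger top at (399,165) and the flask mouth at (674,228).

Run:
```python
from h import *
i=np.load('i_sc2.npy',allow_pickle=True).item()
P=lambda u,v,z:onplane(i,u/1.4286,v/1.4296,z)[:2]
gb=P(333,160,.22);gf=P(377,163,.22);tf=P(406,166,.20);tb=P(394,165,.20);bb=P(286,161,.135);bf=P(444,169,.135)
for n,p in zip(['gb','gf','tb','tf','bb','bf'],[gb,gf,tb,tf,bb,bf]): print(n,p.round(4))
for a,b in [(bf,bb),(tf,gb)]:
    d=b-a; print('len',np.linalg.norm(d).round(4),'ang',np.degrees(np.arctan2(d[1],d[0])).round(1))
# box edges top/bottom for angle
for a,b in [((430,121),(305,115)),((430,216),(305,212))]:
    d=P(*b,.135)-P(*a,.135);print('edge ang',np.degrees(np.arctan2(d[1],d[0])).round(1))
a=np.radians(114);x=np.array([np.cos(a),np.sin(a)])
print('from grip back',gb-.017*x,'trig front',tf+.029*x,'box',bf+x*.060,bb-x*.066)
s=r.read_state();M=rot(s['eef_rot']);print(M.round(3))
```

```text
gb [0.4671 0.4076]
gf [0.4773 0.3826]
tb [0.4811 0.3729]
tf [0.484  0.3656]
bb [0.4482 0.4505]
bf [0.4967 0.3371]
len 0.1234 ang 113.2
len 0.0453 ang 111.9
edge ang 113.4
edge ang 114.1
from grip back [0.4740069  0.39211687] trig front [0.47221977 0.39209515] box [0.47227545 0.39191154] [0.4750196 0.3902381]
[[ 0.899  0.437  0.   ]
 [ 0.437 -0.899 -0.   ]
 [-0.     0.    -1.   ]]
```

Request:
arm_command --moves '[3.8,-1.0,0,1.2,3.9,-1.1,0,1.2,0,0,4.0,0,0,0,4.0,0,0,0,4.0,0,0,0,4.0,0,0,0,4.1,0,0,0,0,0,0,0,0,0,0,0,0,0,0,0,0,0]' --fingers 100

```text
time: 3.88
ee_pos: [0.4744, 0.393, 0.1749]
eef_rot: [0.979, 0.205, 0.002, -0.001]
ft_force: [-0.5, -0.1, 1.4]
width: 0.0871
grip_force: 0.0
```

Request:
arm_command --moves '[0,0,0,0,0,0,0,0,0,0,0,0,0,0,0,0,0,0,0,0,0,0,0,0,0,0,0,0,0,0,0,0,0,0,0,0,0,0,0,0,0,0,0,0,0,0,0,0]' --fingers 0 --squeeze 20

```text
time: 4.88
ee_pos: [0.4749, 0.3901, 0.173]
eef_rot: [0.979, 0.204, 0.001, 0.002]
ft_force: [0.5, -7.3, 13.0]
width: 0.039
grip_force: 22.0
```

Request:
arm_command --moves '[0,0,0,0,0,0,0,0,0,0,0,0,0,0,0,0,0,0,0,0]' --squeeze 35

```text
time: 5.3
ee_pos: [0.4749, 0.3902, 0.173]
eef_rot: [0.979, 0.204, 0.001, 0.002]
ft_force: [-0.1, -6.7, 12.5]
width: 0.0385
grip_force: 37.4
```

Run:
```python
from h import *
s=r.read_state();print(s['width'],s['ft_force'],s['grip_force'],s['ee_pos'])
i,im=snap('wrist','sq.png'); cv2.imwrite('pics/sqc.png',cv2.resize(im[150:,:,::-1],(800,386)))
```

```text
0.038548521881339705 [-0.1377244  -6.67050716 12.54708258] 37.39838197449899 [0.47488114 0.39023918 0.17296048]
```

View pics/sqc.png

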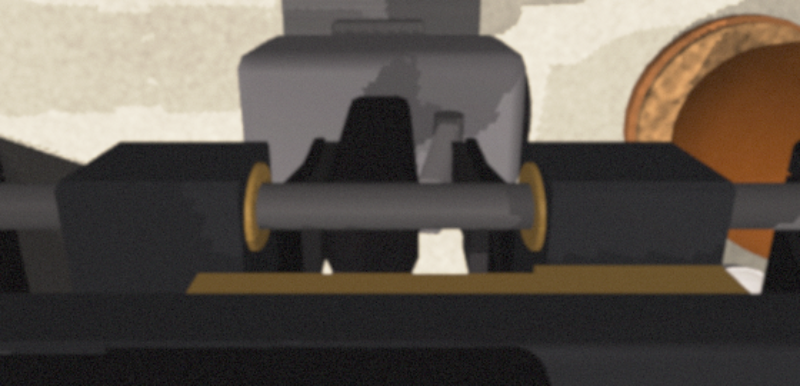

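The black grip (crop 380,180) and the trigger (crop 450,150) are clamped between the fingers. Width hardly changes from 22 to 37 N, so the trigger is at its stop. Now I release it.

Request:
arm_command --moves '[0,0,0,0,0,0,0,0,0,0,0,0,0,0,0,0,0,0,0,0,0,0,0,0,0,0,0,0,0,0,0,0,0,0,0,0,0,0,0,0]' --fingers 100

```text
time: 6.18
ee_pos: [0.4731, 0.392, 0.1715]
eef_rot: [0.979, 0.205, 0.0, -0.0]
ft_force: [0.1, -0.0, 0.2]
width: 0.0864
grip_force: 0.0
```

Request:
arm_command --moves '[0,0,-3,0,0,0,-3,0,0,0,-3,0,0,0,-3,-7,0,0,-3,-7,0,0,-3,-7,0,0,-2,-7,0,0,0,-7,0,0,0,-7,0,0,0,-7,0,0,0,-7,0,0,0,-7]'

```text
time: 7.18
ee_pos: [0.4732, 0.3919, 0.3716]
eef_rot: [0.725, 0.688, 0.0, 0.0]
ft_force: [1.0, -0.0, 0.8]
width: 0.0871
grip_force: 0.0
```

Request:
arm_command --moves '[0,0,0,-6.5,0,0,0,-6.5,-4.0,-0.2,0,0,-4.0,-0.2,0,0,-4.0,-0.2,0,0,-4.0,-0.2,0,0,-4.0,-0.2,0,0,-4.0,-0.2,0,0,-4.0,-0.2,0,0,-4.0,-0.2,0,0,-4.0,-0.2,0,0,-4.0,-0.2,0,0]'

```text
time: 8.18
ee_pos: [0.5203, -0.0078, 0.3719]
eef_rot: [0.645, 0.764, -0.0, 0.001]
ft_force: [0.6, 0.8, -0.1]
width: 0.0868
grip_force: 0.0
```

Request:
arm_command --moves '[-4.0,-0.2,0,0,-4.0,-0.2,0,0,-4.0,-0.2,0,0,-4.0,-0.2,0,0,-4.0,-0.2,1.5,0,-4.0,-0.2,1.5,0,-4.0,-0.2,1.5,0,0,0,0,0,0,0,0,0,0,0,0,0,0,0,0,0,0,0,0,0]'

```text
time: 9.18
ee_pos: [0.5539, -0.2797, 0.3287]
eef_rot: [0.644, 0.765, 0.0, 0.001]
ft_force: [0.3, 0.6, 0.3]
width: 0.0869
grip_force: 0.0
```

Run:
```python
from h import *
s=r.read_state();print(s['ee_pos'],s['joint_positions'].round(2),rot(s['eef_rot'])[:,0].round(3))
i,im=snap('wrist','st.png'); im=np.ascontiguousarray(im[:,:,::-1]); hsv=cv2.cvtColor(im,cv2.COLOR_BGR2HSV)
np.save('i_st.npy',i,allow_pickle=True)
cv2.imwrite('pics/stc.png',cv2.resize(im[:270],(800,386),interpolation=cv2.INTER_CUBIC))
```

```text
[ 0.55387443 -0.27970536  0.3287241 ] [ 0.9   0.37 -0.7   1.26  0.23  1.59  0.41] [-0.17   0.985 -0.001]
```

View pics/stc.png

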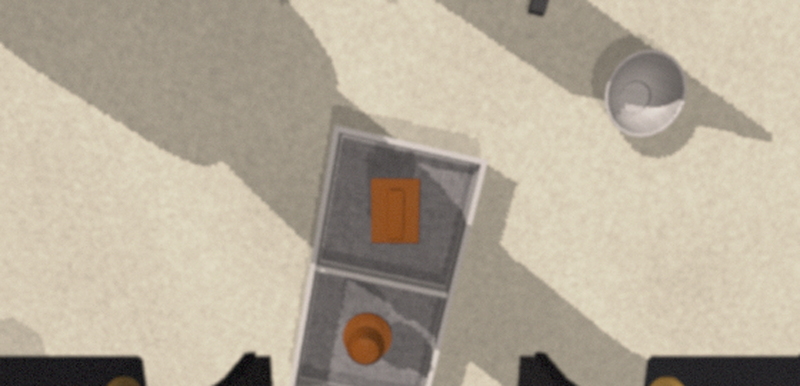

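The oblong stopper fills crop (371–419, 179–243), its fin top is at about (396,213), nearly parallel to the tool. The round one at (367,338) is clear of the fingers.

Run:
```python
from h import *
i=np.load('i_st.npy',allow_pickle=True).item(); im=cv2.imread('pics/st.png'); hsv=cv2.cvtColor(im,cv2.COLOR_BGR2HSV)
m=(hsv[...,0]<18)&(hsv[...,1]>150); m[:115]=0;m[190:]=0;m[:,:230]=0;m[:,330:]=0
print('flange',box(i,m,.041))
P=lambda u,v,z:onplane(i,u/1.4286,v/1.4296,z)[:2]
q=[P(*c,.085) for c in [(388,189),(405,188),(406,239),(389,239)]]
print('fin?',np.mean(q,0),[x.round(4) for x in q])
for c in (np.array([0.5484,-.238]),np.mean(q,0)):
    s=r.read_state();M=rot(s['eef_rot']); print((M.T@np.r_[c-s['ee_pos'][:2],0.046-s['ee_pos'][2]]*100).round(2))
```

```text
flange (array([276., 147.]), (0.5461, -0.2401), -80.9, (56, 42))
fin? [ 0.54786659 -0.23960775] [array([ 0.5373, -0.2213]), array([ 0.5507, -0.2182]), array([ 0.5586, -0.2583]), array([ 0.5448, -0.2606])]
[ 4.25  0.15 28.26]
[ 4.1   0.07 28.26]
```

Request:
arm_command --moves '[4.05,0.05,0,0.7,0,0,4,0,0,0,4,0,0,0,4,0,0,0,4,0,0,0,4,0,0,0,4,0,0,0,4,0,0,0,0,0,0,0,0,0,0,0,0,0,0,0,0,0]'

```text
time: 10.23
ee_pos: [0.5491, -0.2416, 0.0511]
eef_rot: [0.65, 0.76, 0.001, 0.002]
ft_force: [-0.3, -0.3, 0.3]
width: 0.087
grip_force: 0.0
```

Request:
arm_command --moves '[0,0,0,0,0,0,0,0,0,0,0,0,0,0,0,0,0,0,0,0,0,0,0,0,0,0,0,0,0,0,0,0,0,0,0,0,0,0,0,0,0,0,0,0,0,0,0,0]' --fingers 0 --squeeze 35

```text
time: 11.23
ee_pos: [0.5471, -0.2411, 0.0477]
eef_rot: [0.65, 0.76, 0.0, 0.0]
ft_force: [-0.2, 0.6, -0.6]
width: 0.0151
grip_force: 0.1
```

Request:
arm_command --moves '[0,0,0,0,0,0,0,0,0,0,0,0,0,0,0,0]'

```text
time: 11.57
ee_pos: [0.547, -0.2411, 0.0476]
eef_rot: [0.65, 0.76, -0.0, -0.0]
ft_force: [0.1, 0.0, -0.5]
width: 0.0134
grip_force: 35.0
```

Request:
arm_command --moves '[0,0,-1,0,0,0,-2,0,0,0,-3,0,0,0,-3,0,0,0,-3,0,0,0,-3,0,0,0,-3,0,0,0,-3,0,0,0,-3,0,0,0,-2,0,0,0,0,0,0,0,0,0]'

```text
time: 12.57
ee_pos: [0.5475, -0.2409, 0.3092]
eef_rot: [0.65, 0.76, 0.0, 0.001]
ft_force: [0.6, -0.7, -1.0]
width: 0.0134
grip_force: 35.0
```

Request:
arm_command --moves '[0,0,0,5,0,0,0,7,0,0,0,7,0,0,0,7,0,0,0,7,0,0,0,7,0,0,0,7,0,0,0,7,0,0,0,7,0,0,0,7,0,0,0,7,0,0,0,6]'

```text
time: 13.57
ee_pos: [0.5464, -0.2409, 0.3063]
eef_rot: [0.988, 0.153, -0.001, -0.001]
ft_force: [0.1, -0.8, -0.8]
width: 0.0137
grip_force: 35.0
```

Request:
arm_command --moves '[0,-2,0,0,0.2,-3.5,0,0,0.2,-3.5,0,0,0.2,-3.5,0,0,0.2,-3.5,0,0,0.2,-3.5,0,0,0.2,-3.5,0,0,0.2,-3.5,0,0,0.2,-3.5,0,0,0.2,-3.5,0,0,0.2,-3.5,0,0,0,-1.3,0,0]'

```text
time: 14.57
ee_pos: [0.4456, 0.1343, 0.307]
eef_rot: [0.987, 0.159, -0.001, -0.0]
ft_force: [-0.1, 2.3, -0.3]
width: 0.0138
grip_force: 35.0
```

Request:
arm_command --moves '[0,0,0,0,0,0,0,0,0,0,0,0,0,0,0,0]'

```text
time: 14.9
ee_pos: [0.4483, 0.1279, 0.3072]
eef_rot: [0.988, 0.155, -0.0, 0.0]
ft_force: [0.1, -0.0, -0.3]
width: 0.0137
grip_force: 35.0
```

Run:
```python
from h import *
s=r.read_state();M=rot(s['eef_rot']);print(s['ee_pos'],s['joint_positions'].round(2),np.degrees(np.arctan2(M[1,0],M[0,0])))
for n in ['wrist','scene']:
    i,im=snap(n,'m_%s.png'%n); im=np.ascontiguousarray(im[:,:,::-1]); hsv=cv2.cvtColor(im,cv2.COLOR_BGR2HSV)
    np.save('i_m_%s.npy'%n,i,allow_pickle=True)
    m=(hsv[...,0]>13)&(hsv[...,0]<30)&(hsv[...,1]>130)&(hsv[...,2]>190); 
    if n=='scene': m[:150]=0;m[240:]=0;m[:,:250]=0;m[:,330:]=0
    print(n,box(i,m,.15))
i0=r.camera_info('wrist')
a=cv2.imread('pics/m_wrist.png');b=cv2.imread('pics/m_scene.png')[130:270,200:387]
cv2.imwrite('pics/mm.png',np.hstack([cv2.resize(a,(400,300),interpolation=cv2.INTER_AREA),cv2.resize(b,(400,300),interpolation=cv2.INTER_CUBIC)]))
```

```text
[0.44825179 0.12793183 0.30715723] [ 0.48 -0.02 -0.83  1.68 -0.02  1.47 -1.61] 17.829518162702918
wrist (array([275.,  96.]), (0.5338, 0.1572), 17.5, (72, 58))
scene (array([290., 191.]), (0.5362, 0.1589), 17.7, (67, 54))
```

View pics/mm.png

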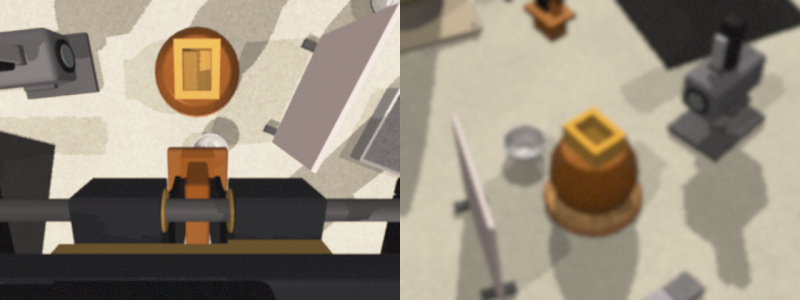

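The left view shows the mouth at (197,69) in the half picture and the held stopper's flange front edge at (168–228, 149), square to the tool. The right view shows the flask clear. Next, the stopper's offset in the hand, from its flange edge.

Run:
```python
from h import *
i=np.load('i_m_wrist.npy',allow_pickle=True).item(); im=cv2.imread('pics/m_wrist.png'); hsv=cv2.cvtColor(im,cv2.COLOR_BGR2HSV)
m=((hsv[...,0]<18)&(hsv[...,1]>150)); m[:185]=0; m[:,:215]=0;m[:,340:]=0
rows=np.where(m.any(1))[0]; print(rows[:3])
s=r.read_state();M=rot(s['eef_rot'])
for v in range(rows[0],rows[0]+26,5):
    c=np.where(m[v])[0]; print(v,c.min(),c.max(), [ (M.T@(onplane(i,u,v,z)-s['ee_pos'])*1000).round(1)[:2] for u in (c.min(),c.max()+1) for z in (.3005,)])
```

```text
[207 208 209]
207 256 286 [array([ 27.8, -10.5]), array([27.8,  5.1])]
212 235 317 [array([ 25.2, -21.2]), array([25.2, 20.9])]
217 235 317 [array([ 22.5, -21.3]), array([22.5, 20.9])]
222 236 317 [array([ 19.9, -20.8]), array([19.9, 21. ])]
227 236 316 [array([ 17.2, -20.9]), array([17.2, 20.6])]
232 236 316 [array([ 14.5, -21. ]), array([14.5, 20.7])]
```

Request:
arm_command --moves '[2.2,0,0,0,2.3,-0.1,0,0,2.3,-0.1,0,0,2.3,0,0,0,0,0,2,0,0,0,2,0,0,0,2,0,0,0,1.5,0,0,0,0,0,0,0,0,0,0,0,0,0,0,0,0,0]'

```text
time: 16.0
ee_pos: [0.5346, 0.1594, 0.234]
eef_rot: [0.988, 0.156, 0.001, -0.0]
ft_force: [0.4, 0.5, 0.1]
width: 0.0133
grip_force: 35.0
```

Run:
```python
from h import *
s=r.read_state();M=rot(s['eef_rot']);print(s['ee_pos'],M.round(3),s['grip_force'],s['width'])
I,im=snap('scene','f_scene.png'); _,sd=snap('side','f_side.png')
j=r.camera_info('side'); u,v=map(int,proj(j,[.5345,.1577,.2])); print(u,v)
a=im[100:240,200:387,::-1]; b=sd[max(0,v-70):v+70,max(0,u-93):u+94,::-1]
cv2.imwrite('pics/ff.png',np.hstack([cv2.resize(a,(400,300),interpolation=cv2.INTER_CUBIC),cv2.resize(b,(400,300),interpolation=cv2.INTER_CUBIC)]))
```

```text
[0.53461436 0.1594162  0.23398709] [[ 0.951  0.308  0.002]
 [ 0.308 -0.951  0.   ]
 [ 0.002  0.    -1.   ]] 34.99185600201599 0.013277932703115353
258 183
```

View pics/ff.png

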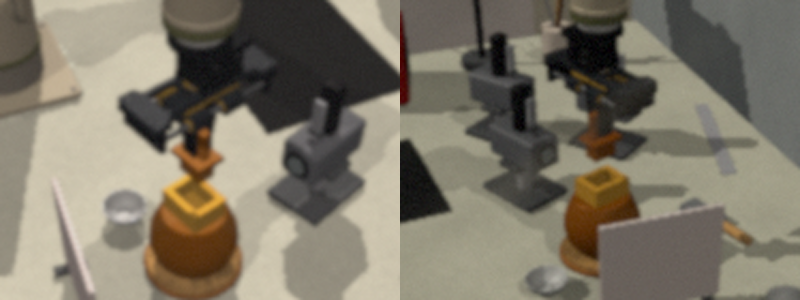

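The stopper hangs upright, aligned above the mouth in both views, about 4 cm up. Now I lower it to about 1 cm.

Request:
arm_command --moves '[0,0.1,1.0,0,0,0,1.0,0,0,0,0.9,0,0,0,0,0,0,0,0,0,0,0,0,0,0,0,0,0,0,0,0,0,0,0,0,0,0,0,0,0,0,0,0,0,0,0,0,0]'

```text
time: 17.1
ee_pos: [0.5343, 0.1584, 0.2038]
eef_rot: [0.988, 0.156, 0.0, 0.0]
ft_force: [0.7, 0.8, -1.6]
width: 0.0141
grip_force: 35.0
```

Run:
```python
from h import *
s=r.read_state();print(s['ee_pos'],s['ft_force'],s['grip_force'])
ims=[]
for n in ['scene','side']:
    i,im=snap(n,'g_%s.png'%n)
    u,v=map(int,proj(i,[.5345,.1577,.17])); print(n,u,v)
    a=im[v-45:v+45,u-60:u+60,::-1].copy()
    # predicted foot underside corners (blue dots) and rim (green) as a check of the fit
    for sx,sy,z,col in [(20,13,s['ee_pos'][2]-.0426,(255,0,0)),(35,28,.15,(0,255,0))]:
        for k in (-1,1):
            for l in (-1,1):
                c,d=np.cos(.307),np.sin(.307); p=[(s['ee_pos'][0] if sx==20 else .5345)+(k*sx*c-l*sy*d)/1e3,(s['ee_pos'][1] if sx==20 else .1577)+(k*sx*d+l*sy*c)/1e3,z]
                x,y=proj(i,p); x=round(x-u+60);y=round(y-v+45); a[y,x]=col
    ims.append(cv2.resize(a,(400,300),interpolation=cv2.INTER_NEAREST))
cv2.imwrite('pics/gg.png',np.hstack(ims))
```

```text
[0.53434359 0.15843367 0.20379984] [ 0.6519837   0.84788228 -1.58294138] 34.99178997182753
scene 289 185
side 258 190
```

View pics/gg.png

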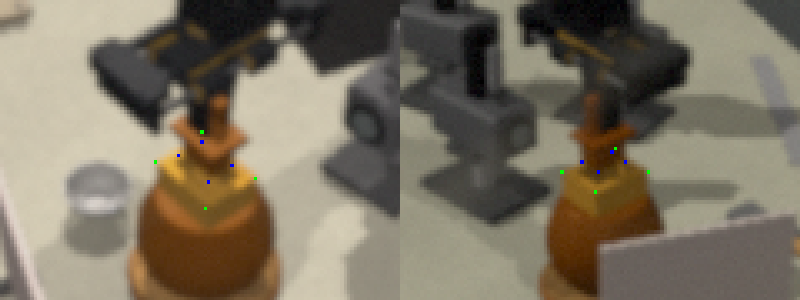

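In both views the projected rim corners (green) fall on the rim and the predicted foot corners (blue) on the foot, which hangs centred about 1 cm above it, so I hand in.

```bash
python3 -c "
from bench import r
print(r.close_job())"
```

```text
the job is handed in; nothing more can be done
None
```

I squeezed and released the trigger, and handed the job in at about 17 s with the oblong stopper held upright, aligned and centred about 1 cm above the flask mouth; no verdict came back.

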